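# Thread spacers onto an eccentric setting arbor

## Task

Thread the three spacer rings onto the upright arbor of the blue setting fixture in order of size, the largest and thickest first (bottom) and the smallest last (top), feeling for the arbor because it is set off-centre in its block. Then press the stack down gently until the sliding backing plate under it is fully home on the block and the rings lie flat on one another, without ever loading the fixture with more than about 40 N. Leave the finished stack released, and leave the screwdriver, the can and the tray alone.

Things in the scene. Friction and masses are not known exactly. Their poses are not given: they have to be found in the camera images.
- fixture: Blue steel block 120 x 120 x 30 mm, fixed on the bench, turned at random. Origin: centre of its underside, z up; its top face is 30 mm above the bench. On it stand a vertical arbor and its backing plate (see block_top). Nothing may load the fixture, arbor or plate with more than 40 N.
- block_top (a point): Centre of the block's top face. Arbor: bright steel, 20 mm diameter, blunt tip (1.5 mm chamfer) 60 mm above this face (90 mm above the bench). Its axis stands 8 mm from this point, in a direction set anew each time, unrelated to the block's yaw and not reported: find it by feel or by sight. It is rigid and does not move during the work.
- backing (a joint): Dark steel plate, a disc 56 mm across, 5 mm thick, concentric with the arbor, sliding down it. Value in m: 0 = underside 10 mm above the block, 0.010 = fully home on the block (hard stop); starts at 0 to 0.003. Friction holds it: about 7 N pushes it down, it stays where left and carries the rings' weight. At value q its upper face is 45 mm - q above the bench.
- large: Large spacer: bright steel ring, outside diameter 52 mm, bore 22 mm, 16 mm thick, about 0.2 kg, lying flat on the bench. Origin: centre of its underside, on the bore's axis; z is the bore's axis.
- medium: Medium spacer: yellow brass ring, outside diameter 44 mm, bore 22 mm, 12 mm thick, about 0.12 kg, lying flat on the bench. Origin: centre of its underside; z is the bore's axis.
- small: Small spacer: reddish copper ring, outside diameter 36 mm, bore 22 mm, 8 mm thick, about 0.05 kg, lying flat on the bench. Origin: centre of its underside; z is the bore's axis.
- screwdriver: Bystander: loose screwdriver lying on the bench. Leave it alone.
- grease: Bystander: can with a yellow band, 56 mm diameter, 85 mm tall, origin centre of its underside. Leave it alone.
- tray: Bystander: open grey tray 90 x 130 x 30 mm, origin centre of its underside. Leave it alone.

How it is judged:
On the way, in this order (a step that is already met when the one before it is completed fails the run):
1. the large ring is threaded on the arbor (z of large in the frame of fixture between 0.025 and 0.075 m and horizontal distance between large and fixture below 0.013 m), for 0.2 s.
2. then the medium ring is threaded above it (z of medium in the frame of fixture below 0.08 m and horizontal distance between medium and fixture below 0.013 m and z of medium in the frame of large above 0.01 m), for 0.2 s.
3. then the small ring is threaded above both (z of small in the frame of fixture below 0.084 m and horizontal distance between small and fixture below 0.013 m and z of small in the frame of medium above 0.007 m), for 0.2 s.
At the end, for the whole second after the job is handed in: The backing plate is within 1.5 mm of fully home; large, medium and small rings lie flat (within about 4.5 degrees) on the arbor in that order from the bottom, each within 13 mm of the block's centre sideways and within about 2 mm below to 3 mm above its stacked height, at rest and released (value of joint backing above 0.0085 m and horizontal distance between each of large, medium, small and fixture below 0.013 m and z of large in the frame of fixture between 0.033 and 0.038 m and z of medium in the frame of fixture between 0.049 and 0.0545 m and z of small in the frame of fixture between 0.061 and 0.0665 m and angle between each of large, medium, small's own z axis and vertical below 0.08 rad and linear speed of each of large, medium, small below 0.02 m/s); the robot touches nothing.
It fails at once if the fixture is loaded with more than 40 N (contact force between fixture and anything else above 40 N).
It fails at once if a bystander is moved by more than 20 mm (distance of any of screwdriver, grease, tray from where it was at the start of the episode above 0.02 m).
It also fails if it takes over 72 s, if anything falls off the work surface, if the arm or the gripper's body presses on something with over 40 N, if the wrist force passes 120 N, or if a joint passes its speed limit or range.

## Robot

A 6-joint arm with a two-finger parallel gripper is mounted at the origin on the work surface. World frame = base frame: x ahead of the robot, y to its left, z up, the work surface at z = 0. Lengths are in m, angles in rad, forces in N, time in s.
With the tool pointing down it reaches from about 0.35 to 0.875 m from the base axis. Payload 4.2 kg.
Tool frame: the origin (TCP) lies between the finger pads; the fingertips stand 14 mm ahead of it and the grasp point (between the pads) lies 5 mm behind it; z points along the fingers, y is the line along which they close (so a half turn about z gives the same grasp; the last joint's range is limited). The gripper opens to 85 mm and grips with 20 to 120 N. Pads are 22 mm wide; open, the fingers measure 114 mm over their backs; the gripper's body (76 mm by 85 mm) begins 54 mm behind the grasp point. The pads swing forward as they close: fully open they stand 13 mm farther back than shut.
Start: joints at [0.259, 0.385, 0.008, 0, -1.194, -0.259], TCP at [0.625, 0, 0.245] pointing down, gripper open.
Joint ranges: [-3.14, 3.14], [-1.21, 2.06], [-1.07, 1.41], [-3.16, 2.05], [-2.99, -0.16], [-3.1, 3.1]. Speed limits (rad/s): [2.79, 2.79, 3.14, 3.14, 3.14, 3.14].

## Interface

Orientations are given as a unit quaternion [w, x, y, z].
In Python, from workcell import status, viewer, ticket gives the robot as it stands.
- The arm moves only by the shell command python3 -m inch 'ROWS' [FORCE]. ROWS is JSON, a list of rows, each a list of 5 numbers: the shift along the tool's x, y, z in cm, then the turn about the tool's z in rad, then the closure, from 0 (fully open) to 1 (shut). A call has 1 to 5 rows; each row is the pose to reach, as a shift and turn from the pose commanded when the call began, along the tool's axes at that moment; what a row does not reach only later rows make up. A row lasts 1/12 s, in which the tool goes at most 41.7 mm and 7.16 degrees, less where a joint would pass 70% of its speed; a pose out of reach is approached as far as the arm can. A call with a gripper value outside its range is refused whole. The fingers move at their own pace and stop on an object; FORCE is the grip in N (left out, the last holds). Time passes only in rows, so rows that repeat a pose let the fingers close. It gives the time, the measured TCP pose, the force, the opening and the grip force at its end, in the units of the state.
- status.observe(): the state, without advancing time (a new reading comes with each control period).
- viewer.read_camera(name): name is "scene" or "side" or "wrist"; returns the picture (420x560x3 uint8, blue, green, red); there is no depth.
- viewer.camera_params(name): a dict with "fx", "fy", "cx", "cy" (pixels), "k1" (the pictures are not rectified: a ray, as slopes to the right and down, at radius r is drawn at 1 + k1 r^2 times it, then the intrinsics apply), "camera_from_world" (4x4, takes a point from world to camera coordinates); the wrist camera has in their place "T_tool_cam" (4x4, takes a point from camera to tool coordinates, whose origin is the TCP and whose axes are the flange's). Camera axes: x right, y down, z forward; pixel columns grow to the right and rows downward; lengths in m; the calibration is good to about 2 mm. A picture is of the moment at which its call begins: read the wrist's pose just before it. camera_params takes no time and is no camera call.
- ticket.finish_job(): hands the job in; it is judged then, once.
The state is a dict: "t": time; "q": joint angles; "joint_vel": joint speeds; "tau": joint torques, N m; "ee_pos": TCP position; "eef_rot": TCP orientation; "wrist_force": force on the tool from outside, world axes, zero at the start; "ft_torque": the same for the moment, N m; "grip_width": finger opening in m; "grasp_force": force on a finger pad.
Only numpy, scipy, OpenCV 4.12 (cv2) and the standard library are available. Lean on these libraries where they do the work, as an engineer would, in place of code of your own. Each camera call takes 0.05 s, during which the arm holds its last target. There are 200 camera calls.

## Working session

There is one attempt and no reset: what is moved stays moved. The work goes in short steps, Python scripts to look and compute and a shell command to move; the robot and the scene stay as the last step left them, time stands still between calls to the robot, and variables do not carry over. Pictures are saved under pics/ and viewed, at most 10 in all, crops included, and the job is handed in when it is done.

```bash
mkdir -p pics
cat > h.py <<'E'
import numpy as np,cv2
from workcell import status,viewer,ticket
from scipy.spatial.transform import Rotation as R
def T_tool(s):
    T=np.eye(4);q=s["eef_rot"];T[:3,:3]=R.from_quat([q[1],q[2],q[3],q[0]]).as_matrix();T[:3,3]=s["ee_pos"];return T
def cam(name):
    s=status.observe();p=viewer.camera_params(name);im=np.array(viewer.read_camera(name))
    W=T_tool(s)@np.array(p["T_tool_cam"]) if name=="wrist" else np.linalg.inv(np.array(p["camera_from_world"]))
    return im,p,W,s
def ray(uv,p,W):
    K=np.array([[p["fx"],0,p["cx"]],[0,p["fy"],p["cy"]],[0,0,1.]])
    n=cv2.undistortPoints(np.array([[uv]],float),K,np.array([p["k1"],0,0,0.]))[0,0]
    return W[:3,3],W[:3,:3]@np.array([n[0],n[1],1])
def on(uv,z,p,W):
    o,d=ray(uv,p,W);return o+d*(z-o[2])/d[2]
def totool(P,s): return np.linalg.inv(T_tool(s))[:3]@np.append(P,1)*100
E
python3 - <<'E'
from h import *
ims=[]
for n in("scene","side","wrist"):
    im,p,W,s=cam(n);cv2.imwrite(f"pics/{n}0.png",im);print(n,p["fx"],p["k1"],W.round(3).tolist())
    np.savez(f"{n}0.npz",im=im,W=W)
print(s)
E
```

```text
scene 406.7246985489392 0.02615621869031013 [[0.667, 0.478, -0.571, 1.204], [0.745, -0.409, 0.528, -0.556], [0.019, -0.778, -0.628, 0.718], [0.0, 0.0, 0.0, 1.0]]
side 423.90966311233893 0.0019216110551777943 [[-0.919, -0.244, 0.309, 0.207], [-0.393, 0.604, -0.693, 0.875], [-0.018, -0.759, -0.651, 0.913], [0.0, 0.0, 0.0, 1.0]]
wrist 323.221172087113 -0.03517001806867972 [[-1.0, 0.002, -0.002, 0.626], [0.001, 0.948, 0.319, -0.082], [0.002, 0.319, -0.948, 0.373], [0.0, 0.0, 0.0, 1.0]]
{'t': 0.1, 'q': array([ 2.58613742e-01,  3.85468704e-01,  6.75657112e-03, -4.11575344e-04,
       -1.19399699e+00, -2.58602852e-01]), 'joint_vel': array([ 5.42568281e-04, -1.08146292e-03,  2.57756297e-03,  1.06238087e-05,
       -6.54261452e-04,  1.28024967e-04]), 'tau': array([-2.41840362e-04, -3.93318665e+01,  1.88929778e+01,  4.19793829e+00,
       -2.58899068e-03, -3.31562532e-06]), 'ee_pos': array([6.24506013e-01, 2.08465865e-05, 2.44338717e-01]), 'eef_rot': array([-7.30566059e-04, -7.07056623e-01,  7.07156263e-01,  6.46184919e-04]), 'wrist_force': array([ 0.52908691, -0.19385953, -1.08953796]), 'ft_torque': array([-0.02946174,  0.02411134, -0.03202582]), 'grasp_force': 0.0, 'grip_width': 0.08553490589041092}
```

View pics/scene0.png

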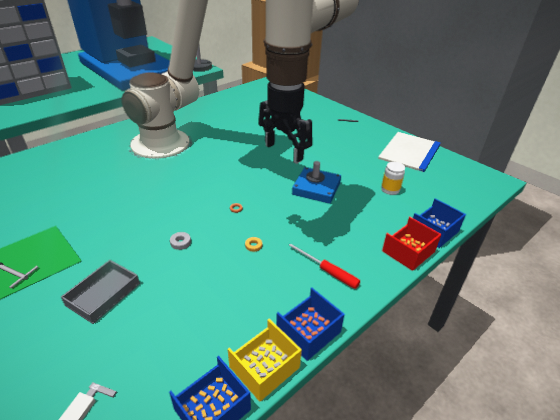

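View pics/wrist0.png

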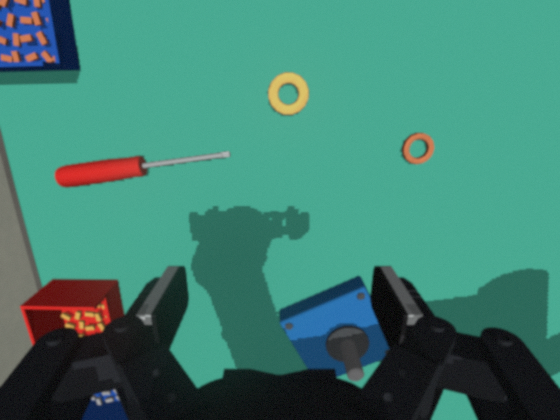

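The scene view shows the large ring at (181,241), medium (254,243), small (236,208) and the fixture at (316,183). The wrist view shows medium (289,94), small (419,148), arbor tip about (355,374) and plate (347,342).

Run:
```python
from h import *
def blobs(m,amin=60):
    n,l,st,c=cv2.connectedComponentsWithStats(m.astype(np.uint8));return [(c[i],st[i]) for i in range(1,n) if st[i,4]>amin]
for n in("scene","side","wrist"):
    d=np.load(n+"0.npz");im,W=d["im"],d["W"];p=viewer.camera_params(n)
    h=cv2.cvtColor(im,cv2.COLOR_BGR2HSV).astype(int);H,S,V=h[...,0],h[...,1],h[...,2]
    for name,m,z in(("med",(H>18)&(H<32)&(S>110)&(V>120),.006),("small",(H<15)&(S>100)&(V>90),.004),("large",(S<60)&(V>90)&(V<235),.008),("block",(H>98)&(H<118)&(S>120)&(V>40),.03)):
        for c,st in blobs(cv2.morphologyEx(m.astype(np.uint8),cv2.MORPH_CLOSE,np.ones((3,3)))):
            P=on(c,z,p,W)
            if .3<P[0]<1.0 and abs(P[1])<.5: print(n,name,c.round(1),st.tolist(),P.round(4))
p=viewer.camera_params("scene");W=np.load("scene0.npz")["W"];print("tip",on((316.5,162),.09,p,W))
p=viewer.camera_params("wrist");W=np.load("wrist0.npz")["W"];print("tip",on((355,374),.09,p,W),"plate",on((347,342),.044,p,W))
```

```text
scene med [391.2 183.8] [382, 175, 21, 16, 218] [0.6863 0.405  0.006 ]
scene med [252.9 242.9] [245, 237, 17, 14, 134] [ 0.6134 -0.084   0.006 ]
scene med [265.4 360.6] [228, 319, 74, 82, 3031] [ 0.8815 -0.2737  0.006 ]
scene small [235.6 207.6] [230, 204, 12, 8, 63] [ 0.4679 -0.0274  0.004 ]
scene small [411.3 243.8] [382, 217, 59, 53, 1785] [0.8787 0.2229 0.004 ]
scene small [339.9 273.9] [320, 260, 40, 29, 438] [0.8273 0.0052 0.004 ]
scene small [306.5 320.7] [296, 317, 22, 9, 67] [ 0.8683 -0.1482  0.004 ]
scene large [397.3 171.9] [385, 163, 35, 17, 215] [0.6608 0.4726 0.008 ]
scene large [179.5 239.9] [170, 232, 21, 17, 264] [ 0.4846 -0.2192  0.008 ]
scene large [305.1 253.2] [289, 244, 34, 19, 80] [ 0.7277 -0.0112  0.008 ]
scene large [100.5 289.8] [62, 261, 75, 54, 1344] [ 0.5116 -0.436   0.008 ]
scene large [333.7 365.7] [320, 351, 27, 29, 268] [ 0.9755 -0.184   0.008 ]
scene large [291.7 410.5] [268, 397, 41, 23, 575] [ 0.9833 -0.3015  0.008 ]
scene block [316.5 186.2] [292, 167, 49, 36, 1028] [0.5681 0.1949 0.03  ]
scene block [442.1 219.7] [413, 198, 53, 50, 1146] [0.891 0
[... 1697 characters left out ...]
st large [184.8 159.5] [142, 151, 88, 18, 453] [ 0.7327 -0.0119  0.008 ]
wrist large [165.9 276.5] [157, 267, 19, 22, 151] [0.772  0.1409 0.008 ]
wrist large [145.6 318. ] [138, 313, 14, 12, 105] [0.8079 0.2062 0.008 ]
wrist large [412.5 318. ] [408, 313, 14, 12, 97] [0.4426 0.2073 0.008 ]
wrist large [355.2 374.5] [348, 369, 15, 12, 138] [0.5134 0.3072 0.008 ]
wrist block [41.2 36.4] [0, 0, 79, 71, 3674] [ 0.8573 -0.1388  0.03  ]
wrist block [333.4 325.1] [280, 277, 110, 99, 5544] [0.5553 0.1997 0.03  ]
wrist block [104.9 409.4] [82, 390, 47, 30, 796] [0.8818 0.3528 0.03  ]
tip [0.53959174 0.21760209 0.09      ]
tip [0.53901974 0.21904937 0.09      ] plate [0.53938964 0.21462098 0.044     ]
```

View pics/side0.png

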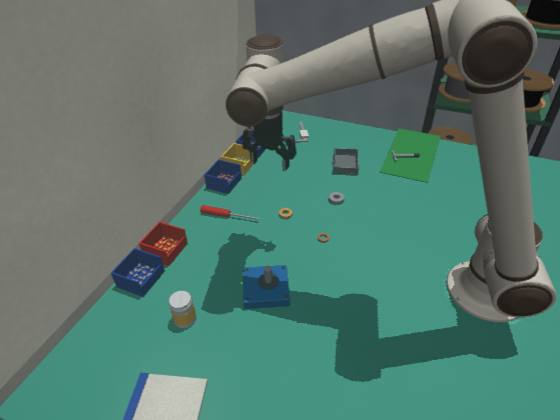

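The side view shows the fixture near (265,285) with the arbor at (268,270), large at (337,197), medium (286,213) and small (323,238). There is open bench between them. First I go above the large ring.

```bash
python3 -m inch '[[4,2.5,1.4,0,0],[8,5,2.8,0,0],[11,7,4.2,0,0],[11,7,4.2,0,0]]' 40; python3 -m inch '[[4,2.5,1.4,0,0],[8,5,2.8,0,0],[11,7,4.2,0,0],[11,7,4.2,0,0],[11,7,4.2,0,0]]'
python3 - <<'E'
from h import *
im,p,W,s=cam("wrist");cv2.imwrite("pics/w1.png",im)
h=cv2.cvtColor(im,cv2.COLOR_BGR2HSV);m=((h[...,1]<70)&(h[...,2]>90)).astype(np.uint8)
cs,_=cv2.findContours(m,cv2.RETR_EXTERNAL,cv2.CHAIN_APPROX_NONE)
for c in cs:
    if cv2.contourArea(c)>400:
        (u,v),r=cv2.minEnclosingCircle(c);P=on((u,v),.012,p,W);print(u,v,r,P,totool(P,s))
print(s["ee_pos"])
E
```

```text
t: 0.48
ee_pos: [0.5504, -0.1127, 0.2008]
eef_rot: [-0.002, -0.706, 0.708, 0.003]
wrist_force: [0.0, 0.5, -0.2]
grip_width: 0.0855
grasp_force: 0.0
t: 0.9
ee_pos: [0.4824, -0.2217, 0.1598]
eef_rot: [-0.001, -0.706, 0.709, 0.002]
wrist_force: [-0.2, -0.5, -0.9]
grip_width: 0.0853
grasp_force: 0.0
275.9678649902344 195.63641357421875 29.064239501953125 [ 0.4857269  -0.21752271  0.012     ] [-0.40611955 -0.38871529 14.78238765]
[ 0.48239849 -0.22168607  0.15983467]
```

View pics/w1.png

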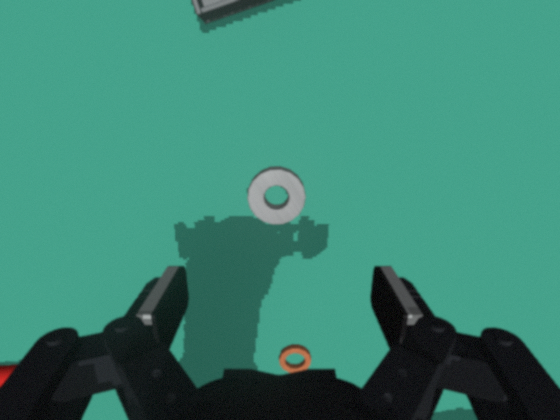

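The large ring is centred at (276,196), unobstructed, with the tray well clear. I descend, grip and lift.

```bash
python3 -m inch '[[-0.3,-0.3,4,0,0],[-0.3,-0.3,8,0,0],[-0.3,-0.3,11.2,0,0],[-0.3,-0.3,13.2,0,0],[-0.3,-0.3,14.2,0,0]]' 40; python3 -m inch '[[0,0,0,0,0.2],[0,0,0,0,0.4],[0,0,0,0,0.8],[0,0,0,0,0.8],[0,0,0,0,0.8]]' 40; python3 -m inch '[[0,0,0,0,0.8],[0,0,-1,0,0.8],[0,0,-3,0,0.8],[0,0,-6,0,0.8],[0,0,-10,0,0.8]]'
python3 - <<'E'
from h import *
im,p,W,s=cam("wrist");cv2.imwrite("pics/w2.png",im);print(s["ee_pos"],s["grip_width"])
E
```

```text
t: 1.37
ee_pos: [0.4879, -0.2156, 0.0168]
eef_rot: [0.001, 0.708, -0.706, -0.001]
wrist_force: [1.5, -0.8, -0.3]
grip_width: 0.0859
grasp_force: 0.0
t: 1.78
ee_pos: [0.4894, -0.2169, 0.0215]
eef_rot: [-0.001, 0.707, -0.707, 0.002]
wrist_force: [-1.0, 2.4, 5.5]
grip_width: 0.0492
grasp_force: 41.0
t: 2.2
ee_pos: [0.486, -0.2167, 0.1189]
eef_rot: [-0.001, -0.707, 0.707, 0.002]
wrist_force: [0.7, 0.1, -1.5]
grip_width: 0.0489
grasp_force: 42.0
[ 0.48601512 -0.2166516   0.11892887] 0.04894397558091219
```

View pics/w2.png

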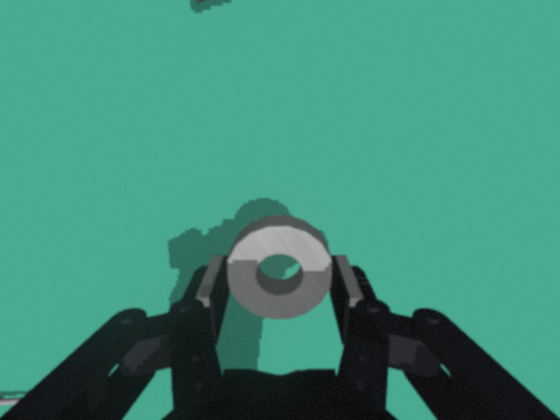

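The ring is gripped level between the pads, centred near (280,270) and spanning u 229–332. I'll work out its centre in the tool frame from that.

Run:
```python
from h import *
s=status.observe();p=viewer.camera_params("wrist");X=np.array(p["T_tool_cam"]);print(X.round(4).tolist(),p["cx"],p["cy"])
for u,v in((280,268),(280,272)):
  for z in(-.005,0.,.003,.006,.01):
    print(u,v,z,on((u,v),z,p,X).round(4),[on((a,v),z,p,X)[1].round(4) for a in(229,332)])
im=cv2.imread("pics/w2.png");print(im[205:330:3,295].tolist())
```

```text
[[-0.0012, -0.9476, -0.3194, 0.0817], [1.0, -0.0013, 0.0, -0.0011], [-0.0005, -0.3194, 0.9476, -0.1284], [0.0, 0.0, 0.0, 1.0]] 279.05541485667175 203.4729871586997
280 268 -0.005 [ 0.0106 -0.0008 -0.005 ] [np.float64(-0.0229), np.float64(0.0218)]
280 268 0.0 [ 0.0077 -0.0008  0.    ] [np.float64(-0.0237), np.float64(0.0227)]
280 268 0.003 [ 0.006  -0.0007  0.003 ] [np.float64(-0.0243), np.float64(0.0232)]
280 268 0.006 [ 0.0043 -0.0007  0.006 ] [np.float64(-0.0248), np.float64(0.0238)]
280 268 0.01 [ 0.002  -0.0007  0.01  ] [np.float64(-0.0255), np.float64(0.0245)]
280 272 -0.005 [ 0.0086 -0.0008 -0.005 ] [np.float64(-0.023), np.float64(0.0219)]
280 272 0.0 [ 0.0057 -0.0008  0.    ] [np.float64(-0.0238), np.float64(0.0228)]
280 272 0.003 [ 0.0039 -0.0007  0.003 ] [np.float64(-0.0244), np.float64(0.0234)]
280 272 0.006 [ 0.0021 -0.0007  0.006 ] [np.float64(-0.0249), np.float64(0.0239)]
280 272 0.01 [-0.0003 -0.0007  0.01  ] [np.float64(-0.0256), np.float64(0.0247)]
[[145, 169, 75], [146, 170, 77], [149, 171, 79], [145, 169, 77], [117, 132, 75], [83, 86, 78], [82, 85, 78], [85, 87, 80], [160, 158, 157], [166, 167, 164], [162, 161, 161], [167, 166, 165], [169, 169, 167], [165, 164, 164], [165, 164, 162], [168, 166, 166], [168, 165, 166], [165, 165, 163], [129, 133, 113], [97, 112, 56], [138, 160, 73], [145, 167, 76], [139, 160, 75], [83, 91, 65], [63, 65, 61], [66, 67, 64], [66, 67, 64], [67, 68, 66], [84, 84, 83], [107, 108, 106], [107, 107, 105], [105, 104, 102], [107, 107, 104], [104, 106, 103], [107, 106, 105], [106, 104, 101], [106, 105, 102], [115, 124, 90], [144, 167, 74], [145, 168, 72], [145, 171, 76], [145, 170, 74]]
```

```bash
python3 -m inch '[[-2,0,-2,0,0.8],[-5,-1,-4,0,0.8],[-8,-2,-4,0,0.8],[-11,-3,-4,0,0.8],[-14,-4,-4,0,0.8]]'; python3 -m inch '[[-3,0,0,0,0.8],[-6,0,0,0,0.8],[-9,0,0,0,0.8],[-12,0,0,0,0.8],[-15,0,0,0,0.8]]';python3 -m inch '[[-3,0,0,0,0.8],[-6,-0.5,0,0,0.8],[-9,-1.3,0,0,0.8],[-12,-1.3,0,0,0.8],[-15,-1.3,0,0,0.8]]'; python3 -m inch '[[-2.5,0,0.5,0,0.8],[-3.7,0,1,0,0.8],[-3.7,0,1.5,0,0.8],[-3.7,0,1.5,0,0.8]]'
python3 - <<'E'
from h import *
im,p,W,s=cam("wrist");cv2.imwrite("pics/w3.png",im);print(s["ee_pos"],s["grip_width"],s["eef_rot"])
E
```

```text
t: 2.67
ee_pos: [0.5283, -0.0757, 0.1608]
eef_rot: [0.001, -0.707, 0.707, -0.001]
wrist_force: [0.3, -0.5, -2.3]
grip_width: 0.0493
grasp_force: 42.1
t: 3.08
ee_pos: [0.5277, 0.0744, 0.1601]
eef_rot: [0.001, -0.707, 0.707, -0.0]
wrist_force: [0.7, -0.3, -1.8]
grip_width: 0.0494
grasp_force: 42.1
t: 3.5
ee_pos: [0.5411, 0.2245, 0.16]
eef_rot: [0.001, -0.707, 0.707, -0.0]
wrist_force: [0.4, -0.5, -2.8]
grip_width: 0.0493
grasp_force: 42.1
t: 3.83
ee_pos: [0.5399, 0.2596, 0.1431]
eef_rot: [0.001, 0.707, -0.707, -0.0]
wrist_force: [-0.2, -0.2, -2.1]
grip_width: 0.0497
grasp_force: 42.1
[0.5399274  0.25962716 0.14308719] 0.04965588527563344 [ 1.36193068e-03  7.07237222e-01 -7.06974898e-01 -3.88836781e-04]
```

View pics/w3.png

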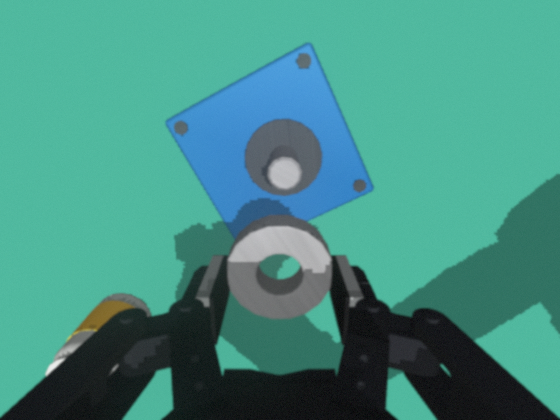

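The arbor's bright tip disc is at (285,172), radius about 17 px. The ring's top face is at (280,272), and the can shows bottom left, clear of the fingers. I'll measure both in the tool frame.

Run:
```python
from h import *
im=cv2.imread("pics/w3.png");p=viewer.camera_params("wrist");X=np.array(p["T_tool_cam"]);s=status.observe()
h=cv2.cvtColor(im,cv2.COLOR_BGR2HSV)
m=((h[...,1]<60)&(h[...,2]>125)).astype(np.uint8);m[205:]=0
c=max(cv2.findContours(m,0,2)[0],key=cv2.contourArea);e=cv2.fitEllipse(c);print("tip",e)
P=on(e[0],s["ee_pos"][2]-.09,p,X);print(P*100,T_tool(s)@np.append(P,1))
# ring hole rim + outer: dump rows along columns/rows
g=cv2.cvtColor(im,cv2.COLOR_BGR2GRAY)
print(h[268,215:345:2,1].tolist());print(g[268,215:345:2].tolist());print(h[205:330:2,280].tolist())
```

```text
tip ((284.5080261230469, 172.91152954101562), (32.101810455322266, 32.79096221923828), 88.3787841796875)
[3.88641185 0.2027286  5.36642604] [0.53811879 0.22010095 0.09005292 1.        ]
[16, 17, 35, 57, 61, 64, 14, 6, 4, 6, 6, 6, 6, 2, 7, 9, 4, 4, 2, 5, 7, 12, 56, 111, 122, 121, 122, 124, 122, 126, 121, 129, 127, 136, 137, 137, 137, 135, 135, 137, 135, 131, 109, 12, 2, 5, 2, 5, 3, 4, 3, 3, 1, 3, 3, 0, 2, 2, 11, 50, 60, 56, 27, 8, 8]
[94, 89, 62, 42, 42, 40, 85, 117, 118, 119, 119, 119, 120, 119, 116, 118, 117, 119, 113, 112, 104, 83, 76, 93, 99, 100, 99, 98, 99, 98, 100, 98, 124, 139, 147, 149, 150, 150, 153, 150, 151, 147, 107, 102, 158, 164, 162, 159, 161, 177, 177, 175, 178, 177, 179, 150, 116, 113, 88, 34, 28, 30, 54, 89, 94]
[[104, 160, 129], [104, 164, 129], [105, 161, 130], [104, 158, 131], [104, 151, 123], [107, 54, 99], [110, 16, 93], [105, 16, 93], [101, 21, 96], [110, 23, 98], [105, 13, 121], [100, 4, 188], [98, 5, 193], [105, 5, 189], [120, 3, 189], [105, 5, 188], [120, 3, 185], [120, 4, 184], [110, 4, 185], [120, 3, 186], [105, 3, 184], [120, 3, 186], [120, 3, 184], [110, 4, 181], [90, 13, 158], [83, 107, 122], [83, 122, 117], [83, 122, 119], [83, 126, 117], [83, 122, 119], [83, 129, 117], [82, 128, 139], [82, 135, 172], [83, 137, 177], [83, 137, 179], [83, 135, 181], [83, 136, 174], [83, 87, 114], [90, 3, 73], [0, 0, 75], [60, 3, 74], [90, 7, 76], [90, 7, 72], [90, 10, 74], [90, 7, 77], [90, 7, 104], [75, 4, 119], [120, 4, 115], [90, 2, 113], [90, 5, 112], [120, 2, 111], [90, 5, 112], [90, 5, 113], [80, 7, 115], [120, 2, 114], [90, 4, 114], [90, 14, 112], [82, 86, 115], [82, 138, 116], [82, 136, 118], [83, 142, 115], [83, 142, 115], [83, 143, 114]]
```

```bash
python3 -m inch '[[2,0.28,0,0,0.8],[3.8,0.28,0,0,0.8],[3.8,0.28,1,0,0.8],[3.8,0.28,2.2,0,0.8],[3.8,0.28,2.2,0,0.8]]';  python3 -m inch '[[0,0,0,0,0.8],[0,0,0.2,0,0.8],[0,0,0.4,0,0.8],[0,0,0.6,0,0.8],[0,0,0.6,0,0.8]]'; python3 -m inch '[[0,0,0.2,0,0.8],[0,0,0.4,0,0.8],[0,0,0.4,0,0.8]]'
python3 - <<'E'
from h import *
im,p,W,s=cam("wrist");cv2.imwrite("pics/w4.png",im[180:340,180:380].repeat(3,0).repeat(3,1));print(s["ee_pos"],s["wrist_force"],s["ft_torque"])
E
```

```text
t: 4.3
ee_pos: [0.5369, 0.2194, 0.1204]
eef_rot: [-0.002, -0.706, 0.708, 0.001]
wrist_force: [-0.9, -0.1, -2.2]
grip_width: 0.0496
grasp_force: 42.1
t: 4.72
ee_pos: [0.538, 0.2221, 0.1161]
eef_rot: [0.0, 0.707, -0.707, -0.0]
wrist_force: [0.0, 0.3, -2.2]
grip_width: 0.0494
grasp_force: 42.1
t: 4.97
ee_pos: [0.5379, 0.222, 0.1118]
eef_rot: [0.0, 0.707, -0.707, -0.0]
wrist_force: [-0.2, 0.6, -1.4]
grip_width: 0.0492
grasp_force: 42.1
[0.53791091 0.22197967 0.11184652] [-0.16751154  0.56510805 -1.42293957] [-0.02098227  0.04534778 -0.0088707 ]
```

View pics/w4.png

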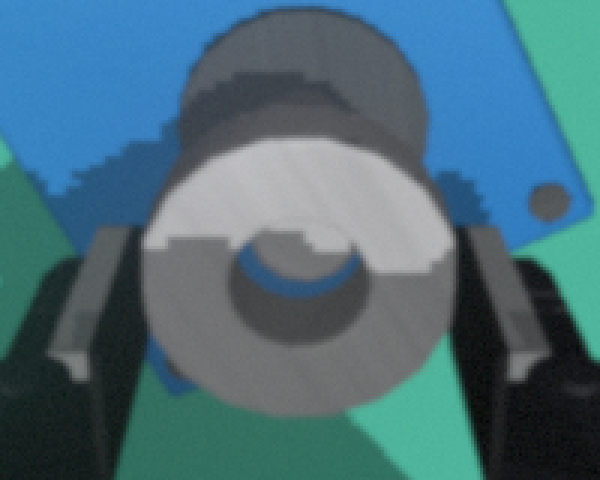

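The tip shows through the bore, centred left to right at crop (302,255). A blue crescent lies between its lower edge (row ~280) and the bore's lower rim (row ~298).

Run:
```python
from h import *
p=viewer.camera_params("wrist");X=np.array(p["T_tool_cam"])
print("tip low edge",on((281,180+280/3),.0218,p,X)*100,[on((180+a/3,180+240/3),.0218,p,X)[1]*100 for a in(250,355)])
for z in(.018,.0215,.025): print(z,"rim",on((280,279.3),z,p,X)*100)
for z in(.0025,.0055,.009): print("top face c",on((280,(180+138/3+180+415/3)/2),z,p,X)*100,[on((180+a/3,271),z,p,X)[1]*100 for a in(143,455)])
```

```text
tip low edge [-0.80564424 -0.01575741  2.18      ] [np.float64(-0.9384025260129025), np.float64(0.8883858267615371)]
0.018 rim [-0.93326326 -0.0700119   1.8       ]
0.0215 rim [-1.15073785 -0.06894626  2.15      ]
0.025 rim [-1.36821244 -0.06788061  2.5       ]
top face c [ 0.40839181 -0.07463411  0.25      ] [np.float64(-2.487658411116814), np.float64(2.3082677774314586)]
top face c [ 0.23065743 -0.07371847  0.55      ] [np.float64(-2.542023620580164), np.float64(2.363774171632223)]
top face c [ 0.02330065 -0.07265023  0.9       ] [np.float64(-2.6054496982874062), np.float64(2.4285316315331142)]
```

```bash
python3 -m inch '[[0,0.05,0.1,0,0.8],[0,0.05,0.2,0,0.8],[0,0.05,0.3,0,0.8],[0,0.05,0.3,0,0.8]]';  python3 -m inch '[[0,0,0.1,0,0.8],[0,0,0.2,0,0.8],[0,0,0.3,0,0.8],[0,0,0.3,0,0.8]]'; python3 -m inch '[[0,0,0.1,0,0.8],[0,0,0.2,0,0.8],[0,0,0.2,0,0.8]]'
```

```text
t: 5.35
ee_pos: [0.5376, 0.222, 0.1091]
eef_rot: [-0.0, -0.707, 0.707, 0.0]
wrist_force: [-0.3, 0.1, -1.9]
grip_width: 0.0495
grasp_force: 42.1
t: 5.68
ee_pos: [0.5375, 0.2219, 0.106]
eef_rot: [-0.0, -0.707, 0.707, 0.0]
wrist_force: [0.3, -0.2, -2.1]
grip_width: 0.0498
grasp_force: 42.1
t: 5.93
ee_pos: [0.5376, 0.2219, 0.1041]
eef_rot: [-0.0, -0.707, 0.707, 0.0]
wrist_force: [-0.3, 0.3, -1.2]
grip_width: 0.0493
grasp_force: 42.1
```

```bash
python3 -m inch '[[0,0,0.2,0,0.8],[0,0,0.4,0,0.8],[0,0,0.6,0,0.8],[0,0,0.8,0,0.8],[0,0,1,0,0.8]]';  python3 -m inch '[[0,0,0.3,0,0.8],[0,0,0.6,0,0.8],[0,0,0.9,0,0.8],[0,0,1.2,0,0.8],[0,0,1.4,0,0.8]]'; python3 -m inch '[[0,0,0.2,0,0.8],[0,0,0.4,0,0.8],[0,0,0.6,0,0.8],[0,0,0.8,0,0.8],[0,0,0.8,0,0.8]]'
```

```text
t: 6.35
ee_pos: [0.5377, 0.222, 0.094]
eef_rot: [-0.0, -0.707, 0.707, 0.0]
wrist_force: [0.4, -0.2, -2.7]
grip_width: 0.0493
grasp_force: 42.1
t: 6.77
ee_pos: [0.5375, 0.2219, 0.0798]
eef_rot: [-0.0, -0.707, 0.707, 0.0]
wrist_force: [-0.2, -0.2, -1.7]
grip_width: 0.0493
grasp_force: 42.1
t: 7.18
ee_pos: [0.5374, 0.2219, 0.0719]
eef_rot: [-0.0, -0.707, 0.707, 0.0]
wrist_force: [0.4, -0.3, -2.2]
grip_width: 0.0494
grasp_force: 42.1
```

```bash
for i in 1; do python3 -m inch '[[0,0,0.1,0,0.8],[0,0,0.2,0,0.8],[0,0,0.3,0,0.8],[0,0,0.4,0,0.8]]'; done; python3 -m inch '[[0,0,0.1,0,0.8],[0,0,0.2,0,0.8],[0,0,0.3,0,0.8]]';python3 -m inch '[[0,0,0.1,0,0.8],[0,0,0.2,0,0.8]]'
```

```text
t: 7.52
ee_pos: [0.5377, 0.2221, 0.0683]
eef_rot: [-0.0, 0.707, -0.707, 0.0]
wrist_force: [0.6, 0.4, -1.3]
grip_width: 0.0491
grasp_force: 42.1
t: 7.77
ee_pos: [0.5377, 0.222, 0.0652]
eef_rot: [0.0, -0.707, 0.707, 0.0]
wrist_force: [1.1, 0.2, -1.4]
grip_width: 0.0495
grasp_force: 42.1
t: 7.93
ee_pos: [0.5377, 0.222, 0.0636]
eef_rot: [0.0, 0.707, -0.707, 0.0]
wrist_force: [-2.6, -1.9, 4.9]
grip_width: 0.0492
grasp_force: 42.8
```

```bash
python3 -m inch '[[0,0,0.1,0,0.8],[0,0,0.2,0,0.8],[0,0,0.2,0,0.8]]'; python3 -m inch '[[0,0,0.1,0,0.8],[0,0,0.2,0,0.8],[0,0,0.2,0,0.8]]';python3 -m inch '[[0,0,0.1,0,0.8],[0,0,0.2,0,0.8],[0,0,0.2,0,0.8]]'
```

```text
t: 8.18
ee_pos: [0.5377, 0.222, 0.0618]
eef_rot: [-0.0, 0.707, -0.707, 0.0]
wrist_force: [-2.5, -1.8, 5.0]
grip_width: 0.0496
grasp_force: 42.8
t: 8.43
ee_pos: [0.5377, 0.2221, 0.0593]
eef_rot: [-0.0, 0.707, -0.707, 0.0]
wrist_force: [-2.0, -0.1, 4.5]
grip_width: 0.0493
grasp_force: 42.8
t: 8.68
ee_pos: [0.5377, 0.222, 0.0571]
eef_rot: [0.0, 0.707, -0.707, 0.0]
wrist_force: [-1.0, -0.3, 3.2]
grip_width: 0.0497
grasp_force: 42.7
```

```bash
python3 -m inch '[[0,0,0.05,0,0.8],[0,0,0.05,0,0.8]]'; python3 -m inch '[[0,0,0.05,0,0.8],[0,0,0.05,0,0.8]]';python3 -m inch '[[0,0,0.05,0,0.8],[0,0,0.05,0,0.8]]'
```

```text
t: 8.85
ee_pos: [0.5377, 0.222, 0.0567]
eef_rot: [-0.0, 0.707, -0.707, 0.0]
wrist_force: [-2.3, 0.2, 3.5]
grip_width: 0.0493
grasp_force: 42.7
t: 9.02
ee_pos: [0.5377, 0.222, 0.0565]
eef_rot: [-0.0, 0.707, -0.707, 0.0]
wrist_force: [-2.7, -0.7, 4.7]
grip_width: 0.0498
grasp_force: 42.9
t: 9.18
ee_pos: [0.5377, 0.222, 0.0565]
eef_rot: [-0.0, 0.707, -0.707, 0.0]
wrist_force: [-3.4, -0.8, 6.8]
grip_width: 0.0493
grasp_force: 43.1
```

```bash
python3 -m inch '[[0,0,0.05,0,0.8],[0,0,0.05,0,0.8]]'; python3 -m inch '[[0,0,0.05,0,0.8],[0,0,0.05,0,0.8]]'
```

```text
t: 9.35
ee_pos: [0.5378, 0.2221, 0.0564]
eef_rot: [-0.0, 0.707, -0.707, 0.0]
wrist_force: [-3.9, -0.3, 10.2]
grip_width: 0.0494
grasp_force: 43.4
t: 9.52
ee_pos: [0.5378, 0.222, 0.0563]
eef_rot: [-0.0, 0.707, -0.707, 0.0]
wrist_force: [-5.2, -1.3, 11.9]
grip_width: 0.0494
grasp_force: 43.7
```

Hard stop reached: the force rises with no further travel, and 0.0564 m agrees with the grasp offset. I release, lift, and go to the medium ring.

```bash
python3 -m inch '[[0,0,-0.15,0,0.8],[0,0,-0.15,0,0.6],[0,0,-0.15,0,0.3],[0,0,-0.15,0,0],[0,0,-0.15,0,0]]'; python3 -m inch '[[0,0,0,0,0],[0,0,-1,0,0],[0,0,-4,0,0],[0,0,-7,0,0],[0,0,-10,0,0]]'; python3 -m inch '[[3,-0.75,0,0,0],[6,-1.5,0,0,0],[9,-2.25,0,0,0],[12,-3,0,0,0],[15,-3.75,0,0,0]]'; python3 -m inch '[[3,-0.75,0,0,0],[6,-1.5,0,0,0],[9,-2.25,0,0,0],[12,-3,0,0,0],[15.6,-3.95,0,0,0]]'; python3 -m inch '[[0,0,0,0,0],[0,0,0,0,0]]'
cat > ring.py <<'E'
import sys
from h import *
im,p,W,s=cam("wrist");cv2.imwrite(sys.argv[2],im)
h=cv2.cvtColor(im,cv2.COLOR_BGR2HSV).astype(int);H,S,V=h[...,0],h[...,1],h[...,2]
m,z={"med":((H>18)&(H<32)&(S>110)&(V>100),.012),"small":((H<15)&(S>100)&(V>80),.008)}[sys.argv[1]]
for c in cv2.findContours(m.astype(np.uint8),0,1)[0]:
    if cv2.contourArea(c)>300:
        (u,v),r=cv2.minEnclosingCircle(c);P=on((u,v),z-.003,p,W);print(u,v,r,P,totool(P,s))
print(s["ee_pos"])
E
python3 ring.py med pics/w5.png
```

```text
t: 9.93
ee_pos: [0.5378, 0.222, 0.0557]
eef_rot: [-0.0, -0.707, 0.707, 0.0]
wrist_force: [0.0, -0.5, 0.1]
grip_width: 0.0813
grasp_force: 0.0
t: 10.35
ee_pos: [0.5376, 0.2219, 0.1579]
eef_rot: [0.0, 0.707, -0.707, 0.0]
wrist_force: [0.8, 0.7, -0.6]
grip_width: 0.0855
grasp_force: 0.0
t: 10.77
ee_pos: [0.5755, 0.0708, 0.1573]
eef_rot: [-0.001, 0.707, -0.707, 0.0]
wrist_force: [1.1, 0.1, 0.2]
grip_width: 0.0855
grasp_force: 0.0
t: 11.18
ee_pos: [0.6149, -0.0849, 0.1573]
eef_rot: [-0.0, 0.707, -0.707, 0.0]
wrist_force: [0.7, 1.0, -0.3]
grip_width: 0.0853
grasp_force: 0.0
t: 11.35
ee_pos: [0.6148, -0.0858, 0.1566]
eef_rot: [0.0, -0.706, 0.708, -0.0]
wrist_force: [-1.1, 0.7, 0.6]
grip_width: 0.0853
grasp_force: 0.0
279.35223388671875 193.81492614746094 23.661903381347656 [ 0.61574564 -0.08356013  0.009     ] [-0.2289043  -0.08571952 14.75931721]
[ 0.61482391 -0.08584683  0.15659282]
```

```bash
python3 -m inch '[[-0.2,-0.1,4,0,0],[-0.2,-0.1,8,0,0],[-0.2,-0.1,11,0,0],[-0.2,-0.1,12.6,0,0],[-0.2,-0.1,13.2,0,0]]' 40; python3 -m inch '[[0,0,0,0,0.2],[0,0,0,0,0.4],[0,0,0,0,0.9],[0,0,0,0,0.9],[0,0,0,0,0.9]]' 40; python3 -m inch '[[0,0,0,0,0.9],[0,0,0,0,0.9],[0,0,-1,0,0.9],[0,0,-3,0,0.9],[0,0,-6,0,0.9]]'; python3 -m inch '[[0,0,-3,0,0.9],[-3,0.7,-6,0,0.9],[-6,1.5,-6.5,0,0.9],[-6,1.5,-6.5,0,0.9]]'
python3 ring.py med pics/w6.png
```

```text
t: 11.82
ee_pos: [0.6134, -0.0806, 0.0212]
eef_rot: [0.002, 0.708, -0.707, -0.002]
wrist_force: [-0.5, 0.4, -0.4]
grip_width: 0.0857
grasp_force: 0.0
t: 12.23
ee_pos: [0.6163, -0.0818, 0.0259]
eef_rot: [-0.001, 0.707, -0.707, 0.001]
wrist_force: [-8.7, 1.7, 16.8]
grip_width: 0.0256
grasp_force: 9.9
t: 12.65
ee_pos: [0.6135, -0.0821, 0.0828]
eef_rot: [-0.002, -0.707, 0.707, 0.002]
wrist_force: [0.0, -0.2, 0.2]
grip_width: 0.0088
grasp_force: 0.0
t: 12.98
ee_pos: [0.6013, -0.0184, 0.1535]
eef_rot: [-0.003, 0.708, -0.706, 0.002]
wrist_force: [-0.1, -0.6, -1.4]
grip_width: 0.0087
grasp_force: 0.0
263.747802734375 115.82743072509766 26.694456100463867 [ 0.61609556 -0.0834226   0.009     ] [ 6.53962494 -1.35691897 14.44230709]
[ 0.6013326  -0.01838762  0.1534691 ]
```

The fingertips passed over the ring, so the pads stand higher than I assumed. The ring is unmoved at (0.616,-0.083). I retry about 10 mm lower.

```bash
python3 -m inch '[[3,-0.7,0,0,0],[6.4,-1.4,0,0,0],[6.4,-1.4,0,0,0],[6.4,-1.4,0,0,0],[6.4,-1.4,0,0,0]]' 40; python3 ring.py med pics/w7.png
```

```text
t: 13.45
ee_pos: [0.6141, -0.0866, 0.1486]
eef_rot: [-0.001, -0.707, 0.708, 0.001]
wrist_force: [0.1, -0.2, -0.6]
grip_width: 0.0686
grasp_force: 0.0
278.0 197.0 24.33115005493164 [ 0.61591553 -0.08383356  0.009     ] [-0.27559334 -0.20452581 13.96232627]
[ 0.61409485 -0.08660229  0.14862612]
```

```bash
python3 -m inch '[[-0.25,-0.2,4,0,0],[-0.25,-0.2,8,0,0],[-0.25,-0.2,11,0,0],[-0.25,-0.2,12.6,0,0],[-0.25,-0.2,12.6,0,0]]' 40; python3 -m inch '[[0,0,0,0,0],[0,0,0,0,0]]'
```

```text
t: 13.92
ee_pos: [0.6133, -0.0828, 0.0187]
eef_rot: [0.004, 0.707, -0.707, -0.003]
wrist_force: [-0.3, 0.0, -0.3]
grip_width: 0.0854
grasp_force: 0.0
t: 14.08
ee_pos: [0.6179, -0.0829, 0.0248]
eef_rot: [-0.001, 0.708, -0.707, 0.001]
wrist_force: [-0.6, 0.2, -0.1]
grip_width: 0.0852
grasp_force: 0.0
```

```bash
python3 -m inch '[[0,0,0.3,0,0],[0,0,0.6,0,0],[0,0,0.8,0,0],[0,0,0.8,0,0],[0,0,0.8,0,0]]'; python3 -m inch '[[0,0,0,0,0.1],[0,0,0,0,0.2]]'
```

```text
t: 14.5
ee_pos: [0.6167, -0.0835, 0.0155]
eef_rot: [0.0, -0.707, 0.707, -0.0]
wrist_force: [0.3, -0.6, 0.1]
grip_width: 0.0859
grasp_force: 0.0
t: 14.67
ee_pos: [0.6168, -0.0835, 0.0155]
eef_rot: [0.0, -0.707, 0.707, -0.0]
wrist_force: [-0.9, -0.6, 0.2]
grip_width: 0.0687
grasp_force: 0.0
```

```bash
python3 -m inch '[[0,0,0.15,0,0.3],[0,0,0.15,0,0.4],[0,0,0.15,0,0.8],[0,0,0.15,0,0.8],[0,0,0.15,0,0.8]]' 40; python3 -m inch '[[0,0,0,0,0.8],[0,0,-1,0,0.8],[0,0,-3,0,0.8],[0,0,-6,0,0.8],[0,0,-9,0,0.8]]'; python3 -m inch '[[0,0,-3,0,0.8],[0,0,-4,0,0.8],[0,0,-4,0,0.8],[0,0,-4,0,0.8]]'; python3 ring.py med pics/w8.png
```

```text
t: 15.08
ee_pos: [0.6168, -0.0835, 0.0139]
eef_rot: [-0.0, 0.707, -0.707, 0.0]
wrist_force: [0.1, -0.0, 0.3]
grip_width: 0.0415
grasp_force: 40.7
t: 15.5
ee_pos: [0.6157, -0.0836, 0.1043]
eef_rot: [-0.001, -0.707, 0.707, 0.001]
wrist_force: [0.9, -1.1, -0.0]
grip_width: 0.0416
grasp_force: 40.7
t: 15.83
ee_pos: [0.616, -0.0833, 0.1436]
eef_rot: [0.0, -0.707, 0.707, 0.0]
wrist_force: [-0.2, -0.6, -1.2]
grip_width: 0.0414
grasp_force: 40.8
279.3113708496094 275.4661560058594 45.42716979980469 [ 0.61702843 -0.00549824  0.009     ] [-7.76984246 -0.09847107 13.46331361]
[ 0.61604786 -0.0833054   0.14357036]
```

```bash
python3 -m inch '[[-2,0.5,0,0,0.8],[-5,1.3,0,0,0.8],[-8,2.05,0,0,0.8],[-11,2.8,0,0,0.8],[-14,3.6,0,0,0.8]]'; python3 -m inch '[[-3,0.8,0,0,0.8],[-6,1.6,0,0,0.8],[-9,2.4,0,0,0.8],[-12,3.1,0,0,0.8],[-14,3.6,0,0,0.8]]'; python3 -m inch '[[-1.5,0.4,0,0,0.8],[-2.4,0.65,0.5,0,0.8],[-2.4,0.65,1.5,0,0.8],[-2.4,0.65,2.5,0,0.8],[-2.4,0.65,2.8,0,0.8]]'; python3 -m inch '[[0,0,0.2,0,0.8],[0,0,0.3,0,0.8],[0,0,0.3,0,0.8],[0,0,0.3,0,0.8]]'
python3 - <<'E'
from h import *
im,p,W,s=cam("wrist");cv2.imwrite("pics/w9.png",im[180:340,180:380].repeat(3,0).repeat(3,1));print(s["ee_pos"],s["wrist_force"],s["ft_torque"])
E
```

```text
t: 16.3
ee_pos: [0.5788, 0.0573, 0.1411]
eef_rot: [-0.002, -0.707, 0.707, 0.001]
wrist_force: [0.6, 0.3, -0.9]
grip_width: 0.0414
grasp_force: 40.7
t: 16.72
ee_pos: [0.5428, 0.1982, 0.1413]
eef_rot: [0.002, 0.708, -0.707, -0.001]
wrist_force: [0.8, -0.3, -0.9]
grip_width: 0.0414
grasp_force: 40.7
t: 17.13
ee_pos: [0.5366, 0.2186, 0.1123]
eef_rot: [-0.003, -0.707, 0.708, 0.001]
wrist_force: [0.0, -0.6, -1.2]
grip_width: 0.0416
grasp_force: 40.7
t: 17.47
ee_pos: [0.5386, 0.2201, 0.1131]
eef_rot: [0.0, -0.707, 0.707, -0.0]
wrist_force: [-0.2, -0.5, -0.3]
grip_width: 0.0416
grasp_force: 40.7
[0.53856533 0.22014093 0.11311182] [-0.15255207 -0.54564145 -0.32595431] [ 0.01619183 -0.01693905  0.00597398]
```

View pics/w9.png

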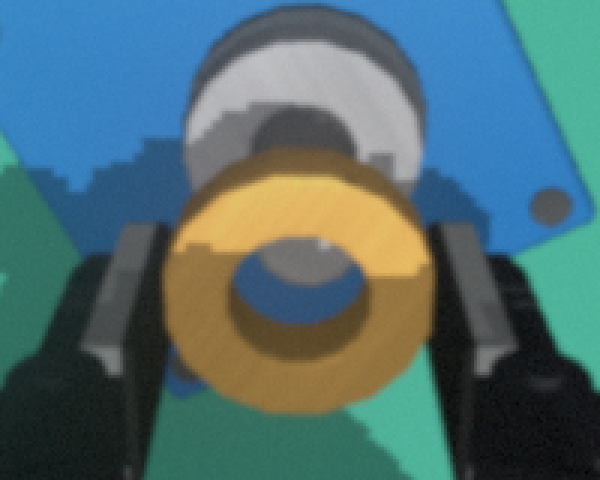

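The arbor tip shows in the brass bore about 2 px right of centre and high, which agrees with the 1 mm and 1.5 mm offsets from the earlier threading pose. I correct and descend.

```bash
python3 -m inch '[[-0.15,0.1,0,0,0.8],[-0.15,0.1,0.2,0,0.8],[-0.15,0.1,0.4,0,0.8],[-0.15,0.1,0.6,0,0.8],[-0.15,0.1,0.6,0,0.8]]'; python3 -m inch '[[0,0,0.1,0,0.8],[0,0,0.2,0,0.8],[0,0,0.3,0,0.8],[0,0,0.4,0,0.8]]'; python3 -m inch '[[0,0,0.1,0,0.8],[0,0,0.2,0,0.8],[0,0,0.3,0,0.8],[0,0,0.4,0,0.8]]'
```

```text
t: 17.93
ee_pos: [0.5368, 0.2219, 0.1062]
eef_rot: [-0.001, -0.707, 0.707, 0.0]
wrist_force: [0.3, -0.5, -0.8]
grip_width: 0.0417
grasp_force: 40.7
t: 18.27
ee_pos: [0.5372, 0.2221, 0.1027]
eef_rot: [0.0, -0.707, 0.707, 0.0]
wrist_force: [0.0, -0.4, -0.6]
grip_width: 0.0415
grasp_force: 40.7
t: 18.6
ee_pos: [0.5372, 0.222, 0.0987]
eef_rot: [-0.0, 0.707, -0.707, 0.0]
wrist_force: [1.2, 0.1, -0.7]
grip_width: 0.0413
grasp_force: 40.7
```

```bash
python3 -m inch '[[0,0,0.2,0,0.8],[0,0,0.5,0,0.8],[0,0,0.8,0,0.8],[0,0,1.1,0,0.8],[0,0,1.4,0,0.8]]';  python3 -m inch '[[0,0,0.3,0,0.8],[0,0,0.6,0,0.8],[0,0,0.9,0,0.8],[0,0,1.1,0,0.8],[0,0,1.2,0,0.8]]'; python3 -m inch '[[0,0,0,0,0.8],[0,0,0.1,0,0.8],[0,0,0.2,0,0.8],[0,0,0.3,0,0.8],[0,0,0.4,0,0.8]]'
```

```text
t: 19.02
ee_pos: [0.5371, 0.222, 0.0844]
eef_rot: [-0.0, -0.707, 0.707, 0.0]
wrist_force: [0.5, -0.5, -0.3]
grip_width: 0.0417
grasp_force: 40.7
t: 19.43
ee_pos: [0.537, 0.2219, 0.0724]
eef_rot: [-0.0, -0.707, 0.707, 0.0]
wrist_force: [0.3, 0.7, -0.4]
grip_width: 0.0416
grasp_force: 40.7
t: 19.85
ee_pos: [0.5372, 0.2221, 0.0688]
eef_rot: [0.0, -0.707, 0.707, -0.0]
wrist_force: [0.5, 0.1, -2.2]
grip_width: 0.0417
grasp_force: 40.7
```

```bash
python3 -m inch '[[0,0,0.1,0,0.8],[0,0,0.2,0,0.8]]'; python3 -m inch '[[0,0,0.1,0,0.8],[0,0,0.15,0,0.8]]'; python3 -m inch '[[0,0,0.05,0,0.8],[0,0,0.1,0,0.8]]'
```

```text
t: 20.02
ee_pos: [0.5372, 0.2221, 0.0667]
eef_rot: [-0.0, 0.707, -0.707, 0.0]
wrist_force: [-0.1, 0.6, -1.2]
grip_width: 0.0417
grasp_force: 40.7
t: 20.18
ee_pos: [0.5371, 0.222, 0.0651]
eef_rot: [-0.0, -0.707, 0.707, 0.0]
wrist_force: [-0.0, 0.6, -2.1]
grip_width: 0.0416
grasp_force: 40.7
t: 20.35
ee_pos: [0.5372, 0.222, 0.0648]
eef_rot: [0.0, 0.707, -0.707, 0.0]
wrist_force: [-2.8, -0.6, 5.2]
grip_width: 0.0415
grasp_force: 41.4
```

```bash
python3 -m inch '[[0,0,0.05,0,0.8],[0,0,0.1,0,0.8]]'; python3 -m inch '[[0,0,-0.15,0,0.8],[0,0,-0.15,0,0.6],[0,0,-0.15,0,0.3],[0,0,-0.15,0,0],[0,0,-0.15,0,0]]'; python3 -m inch '[[0,0,0,0,0],[0,0,-1,0,0],[0,0,-4,0,0],[0,0,-7,0,0],[0,0,-9,0,0]]'; python3 -m inch '[[3,0.9,0,0,0],[6,1.7,0,0,0],[9,2.6,0,0,0],[11,3.1,0,0,0],[13,3.7,0,0,0]]'; python3 -m inch '[[3,0.9,0,0,0],[6,1.7,0,0,0],[9,2.6,0,0,0],[10.6,3.1,0,0,0],[11.6,3.3,0,0,0]]'; python3 -m inch '[[0,0,0,0,0],[0,0,0,0,0],[0,0,0,0,0]]'; python3 ring.py small pics/w10.png
```

```text
t: 20.52
ee_pos: [0.5372, 0.2221, 0.0648]
eef_rot: [-0.0, 0.707, -0.707, 0.0]
wrist_force: [-5.7, -0.2, 11.0]
grip_width: 0.041
grasp_force: 41.9
t: 20.93
ee_pos: [0.5373, 0.2221, 0.0647]
eef_rot: [-0.0, 0.707, -0.707, 0.0]
wrist_force: [0.0, 0.7, 0.1]
grip_width: 0.0761
grasp_force: 0.0
t: 21.35
ee_pos: [0.5383, 0.2225, 0.1583]
eef_rot: [-0.002, 0.707, -0.707, 0.001]
wrist_force: [1.0, 0.7, -0.2]
grip_width: 0.0854
grasp_force: 0.0
t: 21.77
ee_pos: [0.4998, 0.0908, 0.1558]
eef_rot: [0.001, -0.707, 0.707, -0.0]
wrist_force: [0.1, 0.4, -0.8]
grip_width: 0.0854
grasp_force: 0.0
t: 22.18
ee_pos: [0.4663, -0.0257, 0.1556]
eef_rot: [0.0, -0.706, 0.708, -0.0]
wrist_force: [0.7, -0.1, 0.8]
grip_width: 0.0851
grasp_force: 0.0
t: 22.43
ee_pos: [0.4679, -0.0233, 0.1552]
eef_rot: [-0.0, 0.707, -0.707, 0.0]
wrist_force: [0.1, 0.8, -0.7]
grip_width: 0.0852
grasp_force: 0.0
282.256103515625 189.06910705566406 19.049591064453125 [ 0.4663531  -0.02462393  0.005     ] [ 0.137478    0.17499497 15.01632802]
[ 0.46793272 -0.02328049  0.15516545]
```

```bash
python3 -m inch '[[0.13,0.17,4,0,0],[0.13,0.17,8,0,0],[0.13,0.17,11,0,0],[0.13,0.17,12.4,0,0],[0.13,0.17,13,0,0]]' 40; python3 -m inch '[[0,0,0,0,0],[0,0,0.3,0,0],[0,0,0.6,0,0.1],[0,0,0.9,0,0.2],[0,0,0.9,0,0.25]]'; python3 -m inch '[[0,0,0.3,0,0.3],[0,0,0.3,0,0.3]]'
```

```text
t: 22.9
ee_pos: [0.4642, -0.0248, 0.0222]
eef_rot: [0.002, 0.708, -0.707, -0.001]
wrist_force: [-0.3, -0.7, -1.2]
grip_width: 0.0855
grasp_force: 0.0
t: 23.32
ee_pos: [0.4657, -0.0251, 0.0162]
eef_rot: [0.0, -0.707, 0.707, -0.0]
wrist_force: [-0.8, -0.6, -0.1]
grip_width: 0.0642
grasp_force: 0.0
t: 23.48
ee_pos: [0.4655, -0.0253, 0.0129]
eef_rot: [0.0, -0.707, 0.707, -0.0]
wrist_force: [-0.9, 0.3, -0.9]
grip_width: 0.0596
grasp_force: 0.0
```

```bash
python3 -m inch '[[0,0,0,0,0.4],[0,0,0,0,0.5],[0,0,0,0,0.9],[0,0,0,0,0.9],[0,0,0,0,0.9]]' 40; python3 -m inch '[[0,0,0,0,0.9],[0,0,-1,0,0.9],[0,0,-3,0,0.9],[0,0,-6,0,0.9],[0,0,-9,0,0.9]]'; python3 -m inch '[[0,0,-3,0,0.9],[0,0,-4,0,0.9],[0,0,-4,0,0.9]]'
```

```text
t: 23.9
ee_pos: [0.4658, -0.0253, 0.0134]
eef_rot: [-0.0, 0.707, -0.707, 0.0]
wrist_force: [-0.8, 0.2, 5.6]
grip_width: 0.0339
grasp_force: 39.8
t: 24.32
ee_pos: [0.4645, -0.0255, 0.103]
eef_rot: [-0.001, -0.707, 0.707, 0.001]
wrist_force: [0.7, 0.2, -0.9]
grip_width: 0.0342
grasp_force: 39.9
t: 24.57
ee_pos: [0.4672, -0.0248, 0.1457]
eef_rot: [-0.003, 0.707, -0.707, 0.002]
wrist_force: [0.6, -0.4, -1.0]
grip_width: 0.034
grasp_force: 39.9
```

```bash
python3 -m inch '[[-2,-0.6,0,0,0.9],[-5,-1.5,0,0,0.9],[-8,-2.4,0,0,0.9],[-10,-2.9,0,0,0.9],[-12,-3.5,0,0,0.9]]'; python3 -m inch '[[-3,-0.9,0,0,0.9],[-6,-1.75,0,0,0.9],[-9,-2.6,0,0,0.9],[-11,-3.2,0,0,0.9],[-12.6,-3.65,0,0,0.9]]'; python3 -m inch '[[0,0,0.5,0,0.9],[0,0,1.5,0,0.9],[0,0,2.5,0,0.9],[0,0,3,0,0.9],[0,0,3,0,0.9]]'; python3 -m inch '[[0,0,0,0,0.9],[0,0,0,0,0.9],[0,0,0,0,0.9]]'
python3 - <<'E'
from h import *
im,p,W,s=cam("wrist");cv2.imwrite("pics/w11.png",im[180:340,180:380].repeat(3,0).repeat(3,1));print(s["ee_pos"],s["wrist_force"],s["ft_torque"])
E
```

```text
t: 24.98
ee_pos: [0.4996, 0.0957, 0.141]
eef_rot: [0.001, 0.707, -0.707, -0.001]
wrist_force: [-0.1, -0.1, -0.3]
grip_width: 0.0343
grasp_force: 39.9
t: 25.4
ee_pos: [0.5366, 0.2223, 0.1405]
eef_rot: [0.001, 0.707, -0.707, -0.0]
wrist_force: [-0.1, -0.5, -1.5]
grip_width: 0.0339
grasp_force: 39.9
t: 25.82
ee_pos: [0.5355, 0.2189, 0.1103]
eef_rot: [-0.003, -0.707, 0.708, 0.001]
wrist_force: [-0.2, -0.3, -0.6]
grip_width: 0.0338
grasp_force: 39.9
t: 26.07
ee_pos: [0.5373, 0.2206, 0.1134]
eef_rot: [0.001, -0.707, 0.707, -0.0]
wrist_force: [-0.2, 0.9, -1.4]
grip_width: 0.0339
grasp_force: 39.9
[0.53731971 0.22060249 0.11340964] [-0.1817282   0.85916394 -1.4320565 ] [ 0.04653032  0.02493269 -0.03182609]
```

View pics/w11.png

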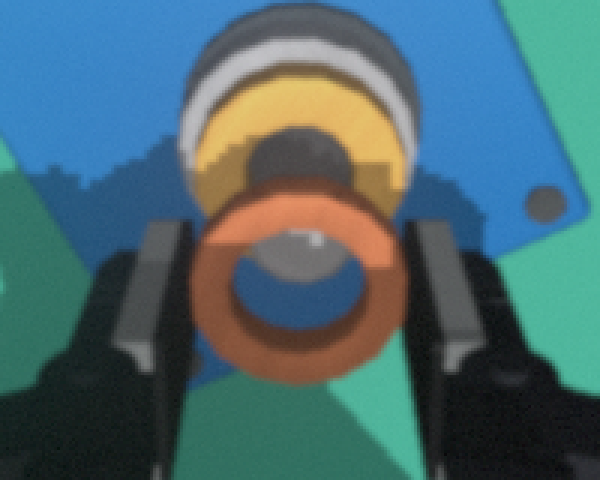

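The tip shows in the copper bore, centred sideways. Large and medium sit flat below on the arbor.

```bash
python3 -m inch '[[-0.1,0,0,0,0.9],[-0.1,0,0.2,0,0.9],[-0.1,0,0.4,0,0.9],[-0.1,0,0.6,0,0.9],[-0.1,0,0.7,0,0.9]]'; python3 -m inch '[[0,0,0.1,0,0.9],[0,0,0.2,0,0.9],[0,0,0.3,0,0.9],[0,0,0.4,0,0.9]]'; python3 -m inch '[[0,0,0.1,0,0.9],[0,0,0.2,0,0.9],[0,0,0.3,0,0.9],[0,0,0.4,0,0.9]]'
```

```text
t: 26.53
ee_pos: [0.5367, 0.2216, 0.1054]
eef_rot: [-0.0, -0.707, 0.707, 0.0]
wrist_force: [-0.5, -0.6, -0.7]
grip_width: 0.034
grasp_force: 39.9
t: 26.87
ee_pos: [0.537, 0.2217, 0.1017]
eef_rot: [0.0, 0.707, -0.707, 0.0]
wrist_force: [-0.7, -0.1, 0.6]
grip_width: 0.0341
grasp_force: 40.0
t: 27.2
ee_pos: [0.5369, 0.2215, 0.0977]
eef_rot: [0.0, 0.707, -0.707, 0.0]
wrist_force: [-0.4, -1.3, 0.4]
grip_width: 0.0339
grasp_force: 40.0
```

```bash
python3 -m inch '[[0,0,0.2,0,0.9],[0,0,0.5,0,0.9],[0,0,0.8,0,0.9],[0,0,1.1,0,0.9],[0,0,1.3,0,0.9]]';  python3 -m inch '[[0,0,0.1,0,0.9],[0,0,0.2,0,0.9],[0,0,0.3,0,0.9],[0,0,0.4,0,0.9],[0,0,0.45,0,0.9]]'; python3 -m inch '[[0,0,0,0,0.9],[0,0,0.1,0,0.9],[0,0,0.2,0,0.9]]'; python3 -m inch '[[0,0,0.05,0,0.9],[0,0,0.1,0,0.9]]'
```

```text
t: 27.62
ee_pos: [0.5369, 0.2215, 0.0843]
eef_rot: [-0.0, -0.707, 0.707, 0.0]
wrist_force: [-0.2, -1.7, 1.0]
grip_width: 0.0341
grasp_force: 40.0
t: 28.03
ee_pos: [0.5369, 0.2215, 0.0802]
eef_rot: [-0.0, -0.707, 0.707, -0.0]
wrist_force: [0.1, -3.4, 1.6]
grip_width: 0.0337
grasp_force: 40.1
t: 28.28
ee_pos: [0.5369, 0.2216, 0.0783]
eef_rot: [-0.0, -0.707, 0.707, -0.0]
wrist_force: [-0.3, -2.9, 1.4]
grip_width: 0.0341
grasp_force: 40.1
t: 28.45
ee_pos: [0.5369, 0.2215, 0.0772]
eef_rot: [-0.0, -0.707, 0.707, -0.0]
wrist_force: [0.1, -3.8, 1.1]
grip_width: 0.0338
grasp_force: 40.1
```

```bash
python3 -m inch '[[0.05,0,0.05,0,0.9],[0.05,0,0.1,0,0.9]]'; python3 -m inch '[[0,0,0.05,0,0.9],[0,0,0.05,0,0.9]]'; python3 -m inch '[[0,0,0.05,0,0.9],[0,0,0.05,0,0.9]]'; python3 -m inch '[[0,0,0.05,0,0.9],[0,0,0.05,0,0.9]]'; python3 -m inch '[[0,0,0.05,0,0.9],[0,0,0.05,0,0.9]]'
```

```text
t: 28.62
ee_pos: [0.537, 0.2215, 0.0764]
eef_rot: [-0.0, 0.707, -0.707, -0.0]
wrist_force: [-1.2, -2.8, 3.4]
grip_width: 0.034
grasp_force: 40.7
t: 28.78
ee_pos: [0.537, 0.2215, 0.0764]
eef_rot: [-0.0, 0.707, -0.707, 0.0]
wrist_force: [-1.9, -2.7, 4.3]
grip_width: 0.034
grasp_force: 40.8
t: 28.95
ee_pos: [0.5371, 0.2215, 0.0763]
eef_rot: [-0.0, 0.707, -0.707, 0.0]
wrist_force: [-3.8, -2.3, 7.2]
grip_width: 0.0338
grasp_force: 41.7
t: 29.12
ee_pos: [0.5371, 0.2215, 0.0763]
eef_rot: [-0.0, 0.707, -0.707, 0.0]
wrist_force: [-4.4, -2.8, 9.9]
grip_width: 0.0343
grasp_force: 42.6
t: 29.28
ee_pos: [0.5371, 0.2215, 0.0763]
eef_rot: [-0.0, 0.707, -0.707, 0.0]
wrist_force: [-4.2, -2.5, 12.3]
grip_width: 0.0338
grasp_force: 43.4
```

The stack bottoms exactly at the predicted height. One slightly firmer press, then release and lift.

```bash
python3 -m inch '[[0,0,0.05,0,0.9],[0,0,0.1,0,0.9]]'; python3 -m inch '[[0,0,-0.3,0,0.9],[0,0,-0.3,0,0.6],[0,0,-0.3,0,0.3],[0,0,-0.3,0,0],[0,0,-0.3,0,0]]'; python3 -m inch '[[0,0,0,0,0],[0,0,-1,0,0],[0,0,-3,0,0],[-1,0,-6,0,0],[-3,0,-6,0,0]]'; python3 -m inch '[[0,0,0,0,0],[0,0,0,0,0],[0,0,0,0,0]]'
python3 - <<'E'
from h import *
im,p,W,s=cam("wrist");cv2.imwrite("pics/w12.png",im[60:340,130:430].repeat(2,0).repeat(2,1));print(s["ee_pos"])
E
```

```text
t: 29.45
ee_pos: [0.5372, 0.2215, 0.0762]
eef_rot: [-0.0, 0.708, -0.707, 0.0]
wrist_force: [-7.1, -2.6, 20.3]
grip_width: 0.0339
grasp_force: 46.2
t: 29.87
ee_pos: [0.5374, 0.2218, 0.076]
eef_rot: [-0.001, 0.707, -0.707, -0.0]
wrist_force: [0.8, 0.2, 0.1]
grip_width: 0.069
grasp_force: 0.0
t: 30.28
ee_pos: [0.54, 0.252, 0.1429]
eef_rot: [0.005, -0.707, 0.707, -0.001]
wrist_force: [1.8, 1.7, 0.1]
grip_width: 0.0856
grasp_force: 0.0
t: 30.53
ee_pos: [0.5365, 0.2509, 0.1361]
eef_rot: [0.0, 0.707, -0.707, -0.0]
wrist_force: [-1.7, -0.2, -0.1]
grip_width: 0.0857
grasp_force: 0.0
[0.53653082 0.25090772 0.13611451]
```

View pics/w12.png

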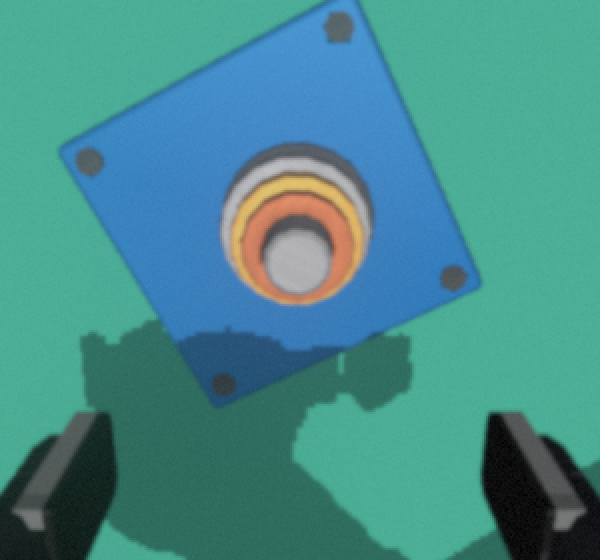

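The picture shows plate, steel, brass and copper stacked flat and concentric round the arbor tip at (298,260), with the gripper open and clear.

```bash
python3 -c "
from workcell import ticket
print(ticket.finish_job())"
```

```text
the job is handed in; nothing more can be done
None
```

The three rings are threaded on the arbor (large, medium, small from the bottom), pressed home at about 20 N wrist force and released; the job was handed in at about 31 s with no verdict returned.

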